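# Draw an oiled cedar plank out of its hooded caddy

## Robot

A 6-joint arm with a two-finger parallel gripper is mounted at the origin on the work surface. World frame = base frame: x ahead of the robot, y to its left, z up, the work surface at z = 0. Lengths are in m, angles in rad, forces in N, time in s.
With the tool pointing down it reaches from about 0.35 to 0.925 m from the base axis. Payload 6.4 kg.
Tool frame: the origin (TCP) lies on the centre line of the jaws, within the pads' length; the fingertips stand 22 mm ahead of it and the grasp point (between the pads) lies 3 mm ahead of it (arm.nose_length is the distance from the TCP to the fingertips, in m); z points along the fingers, y is the direction in which the jaws open and shut (so a half turn about z gives the same grasp; the last joint's range is limited). The gripper opens to 85 mm and grips with 20 to 120 N. Pads are 22 mm wide; open, the fingers measure 114 mm over their backs; the gripper's body (76 mm by 85 mm) begins 54 mm behind the grasp point. The pads swing forward as they close: fully open they stand 13 mm farther back than shut.
Start: joints at [1.036, 0.245, 1.558, -0, 1.339, -0.174], TCP at [0.229, 0.608, 0.253] pointing down, gripper open.
Joint ranges: [-3.13, 3.13], [-1.02, 2.26], [0.13, 2.54], [-0.95, 4.09], [0.21, 2.88], [-2.74, 2.74]. Speed limits (rad/s): [2.57, 2.57, 3.14, 3.14, 3.14, 3.14].

## Interface

Orientations are given as a 3x3 rotation matrix whose columns are the frame's x, y, z axes.
In Python, from workcell import arm, eyes, close_job, boxes_of, regions_of gives the robot as it stands.
- The arm moves only by the tool carry_out, never from a script. Its argument "moves" is one flat list of numbers, 7 for each row, row after row: the opening, from -1 (shut) to 1 (fully open), then the shift along the world's x, y, z in mm, then the turn, a rotation vector about the world's x, y, z in rad. In form: [gripper, tx, ty, tz, rx, ry, rz, gripper, tx, ty, tz, rx, ry, rz, ...]. A call has 1 to 8 rows; each row is the pose to reach, as a shift and turn from the pose commanded when the call began; what a row does not reach only later rows make up. A row lasts 1/10 s, in which the tool goes at most 50 mm and 8.59 degrees, less where a joint would pass 70% of its speed; a pose out of reach is approached as far as the arm can. A call with a gripper value outside its range is refused whole. The fingers move at their own pace and stop on an object; the grip force is fixed at half the most. Time passes only in rows, so rows that repeat a pose let the fingers close. It gives the time, the measured TCP pose, the force and the opening at its end, in the units of the state.
- arm.get_obs(): the state, without advancing time (a new reading comes with each control period).
- eyes.capture(name): name is "side" or "top" or "wrist"; returns the picture (384x512x3 uint8, red, green, blue); there is no depth.
- eyes.calibration(name): a dict with "K" (3x3 intrinsics, pixels), "camera_from_world" (4x4, takes a point from world to camera coordinates); the wrist camera has in their place "hand_eye" (4x4, takes a point from camera to tool coordinates, whose origin is the TCP and whose axes are the flange's). Camera axes: x right, y down, z forward; pixel columns grow to the right and rows downward; lengths in m; the calibration is good to about 2 mm. A picture is of the moment at which its call begins: read the wrist's pose just before it. calibration takes no time and is no camera call.
- close_job(): hands the job in, once; it reports no verdict.
Trained networks look in the newest picture that a camera, given by its name, has taken for a name from the list of things; names that differ only in an ending like _2 or _b are one class to them, and where a whole thing is asked for, a point or a joint stands for the part that bears it (a point fixed in the world has none). Each returns a list of dicts, best first, with "p" (0 to 1); they miss things now and then, are a little off and sometimes report something else, mostly with a low value. They report only what shows in the picture. A call takes as long as a camera call. They do not tell look-alikes from the thing itself.
- boxes_of(camera, query): "uv" ([column, row] in pixels, amid what is visible of it).
- regions_of(camera, query): "mask" (384x512 bool, what is visible of it) and "uv" ([column, row] in pixels, amid what is visible of it).
The state is a dict: "clock": time; "q": joint angles; "dq": joint speeds; "tau": joint torques, N m; "ee_pos": TCP position; "ee_rot": TCP orientation; "force": force on the tool from outside, world axes, zero at the start; "moment": the same for the moment, N m; "gripper_width": opening from 0.0 (shut) to 1.0 (fully open).
Only numpy, scipy, OpenCV 4.12 (cv2) and the standard library are available. Lean on these libraries where they do the work, as an engineer would, in place of code of your own. Each camera call takes 0.05 s, during which the arm holds its last target.

## Task

Take the cedar grilling plank out of the steel caddy, holding it only by its bare long edges: the hand must not touch the freshly oiled faces. The plank is longer than the opening, so lift its open end first, draw it out at a slant from under the hood, and do not jam it against the hood. Finish while still holding the plank steady in the gripper over the caddy, all of it a good 5 cm higher than the top of the hood and touching nothing else; do not let go, and leave everything else on the shelf where it is.

Things in the scene. Friction and masses are not known exactly. Their poses are not given: they have to be found in the camera images.
- caddy: Steel open-topped caddy fixed to the shelf, hood over its near end. Origin: centre of its underside, on the shelf; x along it from the hooded end (-x, towards the robot) to the open end (+x), z up. Inside 262 mm long, 160 mm wide; sheet 3 mm; floor top at z = 3 mm; side and open-end walls up to z = 60 mm. Two round bars across it at x = -85 and 85 mm, tops at z = 27 mm, carry the plank.
- hood: Origin: middle of the hood's free edge (orange strip), on its underside, 61 mm along -x from the caddy's centre and 83 mm above the shelf. It is a fixed flat steel roof across the caddy's full width from here to the hooded end (73 mm), 3 mm thick, top 86 mm above the shelf, closed at its end and sides; the 192 mm from here to the open-end wall is the opening.
- plank: Loose cedar plank, 240 x 56 x 9 mm, 45 to 75 g, flat on the bars along the caddy, partly under the hood. Origin: its centre (31.5 mm above the shelf at the start); x along it, -x end under the hood, y across its width, z up. The pale bare edge is a strip 7 mm wide, 6 mm thick along each long side (the dark faces stand 1.5 mm proud of it); grip across the 56 mm width.
- top_face: The plank's dark oiled upper face, 240 x 42 x 1.5 mm, part of the plank, not to be touched by the hand. Origin and axes are the plank's own.
- bottom_face: The plank's dark oiled lower face, 240 x 42 x 1.5 mm, part of the plank, not to be touched by the hand. Origin and axes are the plank's own.
- hood_end (a point): Middle of the plank's end that starts under the hood: 120 mm along -x from the plank's centre.
- open_end (a point): Middle of the plank's other end, in the open part of the caddy: 120 mm along +x from the plank's centre.
- pan_tier: Bystander: stack of three aluminium grilling pans, 206 x 146 x 79 mm. Origin: centre of its underside.
- shaker_jar: Bystander: glass shaker jar with steel screw lid, 66 mm across, 110 mm tall. Origin: centre of its underside.
- salt_tin: Bystander: green round tin, 76 mm across, 100 mm tall. Origin: centre of its underside.
- spatula: Bystander: wooden-handled spatula, 300 mm long, lying flat along its x axis.
- scraper: Bystander: blue plastic scraper, about 170 x 75 x 16 mm, lying flat along its x axis.
- skewers: Bystander: set of four stainless skewers in two dark wooden clips, about 260 x 60 x 10 mm, lying flat along its x axis.
Mind the look-alikes: they are no part of the job. Of the things that look like the plank, the larger one is meant.

How it is judged:
By the outcome, as a careful person would: the job done as asked, in the order asked, and still so for the second after the job is handed in, while the arm keeps its last pose, push and grip.
It also fails if it takes over 32 s, if anything falls off the work surface, if the arm or the gripper's body presses on something with over 40 N, if the wrist force passes 120 N, or if a joint passes its speed limit or range.

## Working session

There is one attempt and no reset: what is moved stays moved. The work goes in short steps, Python scripts to look and compute and a tool call to move; the robot and the scene stay as the last step left them, time stands still between calls to the robot, and variables do not carry over. Pictures are saved under pics/ and viewed, and the job is handed in when it is done.

Besides the shell and the picture viewer there is one more tool, called after ">>>" by a JSON object that holds its "api" and its "payload". carry_out: Moves the arm, as the interface text tells. Its arguments: {"type":"object","properties":{"moves":{"type":"array","items":{"type":"number"}}},"required":["moves"]}

```bash
ls; mkdir -p pics; python3 - <<'E'
from workcell import arm, eyes
import cv2,numpy as np
o=arm.get_obs();print(o['clock'],o['ee_pos'],o['ee_rot'],o['gripper_width'],arm.nose_length)
for n in ['top','side','wrist']:
    cv2.imwrite(f'pics/a_{n}.png',eyes.capture(n)[:,:,::-1])
    print(n,eyes.calibration(n))
E
```

```text
pics
0.0 [0.22917939 0.60769227 0.25217516] [[-9.35617259e-01  3.53014585e-01 -1.02352236e-03]
 [ 3.53015879e-01  9.35615830e-01 -1.67570351e-03]
 [ 3.66075945e-04 -1.92913677e-03 -9.99998072e-01]] 0.9984107575521176 0.022
top {'K': array([[494.21602924,   0.        , 256.90130693],
       [  0.        , 494.21602924, 187.57101859],
       [  0.        ,   0.        ,   1.        ]]), 'camera_from_world': array([[ 0.0152647 , -0.99987627, -0.003798  , -0.02418589],
       [-0.99676368, -0.01491713, -0.07899146,  0.58833559],
       [ 0.07892503,  0.00499149, -0.99686806,  1.3497115 ],
       [ 0.        ,  0.        ,  0.        ,  1.        ]])}
side {'K': array([[392.07773823,   0.        , 257.85744748],
       [  0.        , 392.07773823, 191.59926761],
       [  0.        ,   0.        ,   1.        ]]), 'camera_from_world': array([[ 0.78557753, -0.61871411, -0.00779752, -0.4654407 ],
       [-0.37177572, -0.46189288, -0.80525634,  0.28906297],
       [ 0.49462184,  0.63549022, -0.59287555,  0.98937078],
       [ 0.        ,  0.        ,  0.        ,  1.        ]])}
wrist {'K': array([[332.52818114,   0.        , 251.05685344],
       [  0.        , 332.52818114, 186.87104787],
       [  0.        ,   0.        ,   1.        ]]), 'hand_eye': array([[-8.20161103e-04, -9.56316102e-01, -2.92333440e-01,
         7.48396324e-02],
       [ 9.99999660e-01, -7.59871076e-04, -3.19785101e-04,
        -3.75369902e-04],
       [ 8.36799157e-05, -2.92333603e-01,  9.56316400e-01,
        -1.20473066e-01],
       [ 0.00000000e+00,  0.00000000e+00,  0.00000000e+00,
         1.00000000e+00]])}
```

View pics/a_top.png

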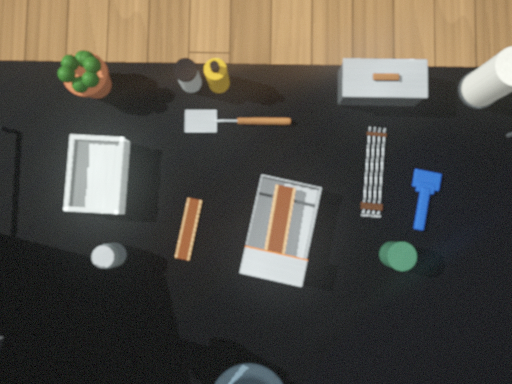

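View pics/a_side.png

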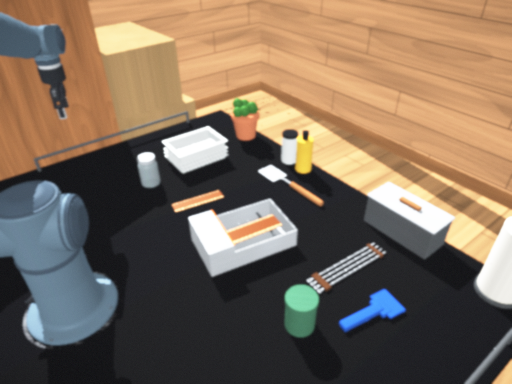

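The top view shows the plank in the caddy at about (281,218), partly under the pale hood with its orange strip at (277,252). Things that could be taken for it are the loose plank on the shelf at (188,229), which is smaller, and the spatula handle at (265,121). I choose the one in the caddy and will check it in a close crop.

```bash
python3 - <<'E'
from workcell import arm, eyes, boxes_of, regions_of
import cv2,numpy as np
im=eyes.capture('top')[:,:,::-1]
c=im[165:295,225:335]
cv2.imwrite('pics/b_crop.png',cv2.resize(c,None,fx=4.6,fy=4.6,interpolation=cv2.INTER_CUBIC))
res={}
for q in ['plank','caddy','hood']:
    for r in regions_of('top',q):
        m=r['mask'];ys,xs=np.nonzero(m)
        rect=cv2.minAreaRect(np.c_[xs,ys].astype(np.float32))
        print(q,round(r['p'],2),r['uv'],m.sum(),rect)
        res.setdefault(q,[]).append(m)
for q in ['open_end','hood_end']:
    for r in boxes_of('top',q): print(q,r)
np.savez('m.npz',**{k:np.array(v) for k,v in res.items()})
print(arm.get_obs()['clock'])
E
```

```text
plank 0.71 [188.9, 226.2] 823 ((187.60379028320312, 228.5225830078125), (14.06284236907959, 60.16007614135742), 12.26477336883545)
plank 0.61 [279.4, 218.0] 1320 ((279.32843017578125, 218.3614501953125), (20.303930282592773, 66.39471435546875), 9.865806579589844)
caddy 0.59 [287.7, 237.9] 4869 ((280.3101806640625, 229.8778839111328), (63.37342834472656, 101.17557525634766), 12.200469017028809)
hood 0.76 [269.7, 267.5] 1812 ((272.4354248046875, 266.0505065917969), (63.71114730834961, 29.49969482421875), 13.324530601501465)
open_end {'uv': [187.2, 231.8], 'p': 0.95}
open_end {'uv': [277.0, 216.4], 'p': 0.62}
hood_end {'uv': [277.5, 220.5], 'p': 0.95}
hood_end {'uv': [190.1, 227.3], 'p': 0.92}
0.45
```

View pics/b_crop.png

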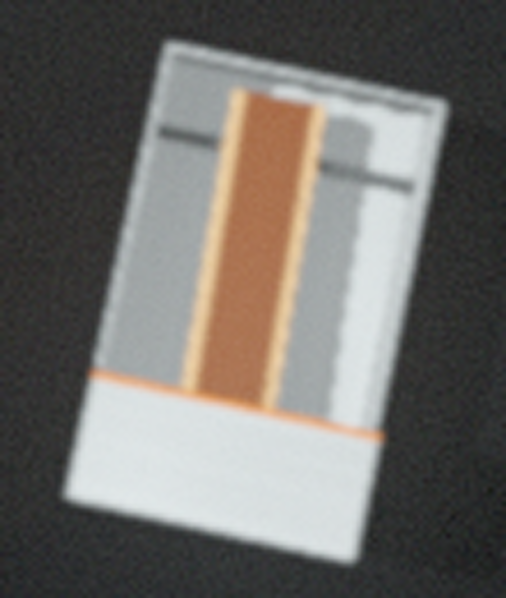

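The crop shows the large plank, with a dark face and a pale strip along each long side, and its near end under the hood. It is slightly skewed to the caddy. Next I locate it.

```bash
cat > h.py <<'E'
import numpy as np,cv2
from workcell import arm, eyes, boxes_of, regions_of
def w(uv,z,cal=None):
    c=cal or eyes.calibration('top');T=np.array(c['camera_from_world']);R,t=T[:3,:3],T[:3,3]
    d=R.T@np.linalg.inv(c['K'])@np.array([uv[0],uv[1],1.]);o=-R.T@t
    return o+d*(z-o[2])/d[2]
E
python3 - <<'E'
from h import *
f=lambda p,z:w(((p[0]+.5)/4.6-.5+225,(p[1]+.5)/4.6-.5+165),z)
P={'rimL':((168,42),.06),'rimR':((447,103),.06),'strL':((92,373),.086),'strR':((384,437),.086),'hL':((65,498),.086),'hR':((357,562),.086),
'pOL':((233,89),.036),'pOR':((323,104),.036),'pHL':((183,390),.0345),'pHR':((276,410),.0345)}
Q={k:f(*v) for k,v in P.items()}
for k,v in Q.items(): print(k,v.round(4))
a=lambda p,q:np.degrees(np.arctan2(*(Q[q]-Q[p])[1::-1]))
print('caddy ang',a('hL','strL'),a('hR','strR'),a('strL','rimL'),a('strR','rimR'),a('strR','strL')-90,a('rimR','rimL')-90)
print('plank ang',a('pHL','pOL'),a('pHR','pOR'), 'width',np.linalg.norm(Q['pOL']-Q['pOR']),np.linalg.norm(Q['pHL']-Q['pHR']))
print('open end c',(Q['pOL']+Q['pOR'])/2,'hood exit c',(Q['pHL']+Q['pHR'])/2,'hood edge',(Q['strL']+Q['strR'])/2)
E
```

```text
rimL [ 0.6235 -0.0264  0.06  ]
rimR [ 0.5899 -0.1908  0.06  ]
strL [0.4301 0.0143 0.086 ]
strR [ 0.3964 -0.1526  0.086 ]
hL [0.3592 0.0285 0.086 ]
hR [ 0.3259 -0.1377  0.086 ]
pOL [ 0.5984 -0.0657  0.036 ]
pOR [ 0.5902 -0.1197  0.036 ]
pHL [ 0.4189 -0.0384  0.0345]
pHR [ 0.408  -0.0936  0.0345]
caddy ang -11.280158474043086 -11.854484885988562 -11.882154833913567 -11.17080522493331 -11.400203957832971 -11.546831856248133
plank ang -8.676520448563327 -8.139153666330463 width 0.05455027573784961 0.056329933914210185
open end c [ 0.59426048 -0.09271137  0.036     ] hood exit c [ 0.41343689 -0.06599031  0.0345    ] hood edge [ 0.41323751 -0.06910624  0.086     ]
```

>>> {"api": "carry_out", "payload": {"moves": [1, 18, -43, 0, 0, 0, 0.015, 1, 36, -86, 0, 0, 0, 0.03, 1, 54, -129, 0, 0, 0, 0.045, 1, 72, -172, 0, 0, 0, 0.06, 1, 90, -215, 0, 0, 0, 0.075, 1, 108, -258, 0, 0, 0, 0.09, 1, 126, -301, 0, 0, 0, 0.1, 1, 143, -344, 0, 0, 0, 0.107]}}

```text
clock: 1.25
ee_pos: [0.3729, 0.2625, 0.2536]
ee_rot: [[-0.968, 0.25, 0.001], [0.25, 0.968, 0.0], [-0.001, 0.001, -1.0]]
force: [0.9, 0.2, -0.0]
gripper_width: 0.999
```

>>> {"api": "carry_out", "payload": {"moves": [1, 18, -43, 0, 0, 0, 0.015, 1, 36, -86, 0, 0, 0, 0.03, 1, 54, -129, 0, 0, 0, 0.045, 1, 72, -172, 0, 0, 0, 0.06, 1, 90, -215, 0, 0, 0, 0.075, 1, 108, -258, 0, 0, 0, 0.09, 1, 126, -301, 0, 0, 0, 0.1, 1, 143, -345, 0, 0, 0, 0.107]}}

```text
clock: 2.05
ee_pos: [0.516, -0.0828, 0.2536]
ee_rot: [[-0.989, 0.146, 0.001], [0.146, 0.989, -0.0], [-0.001, -0.0, -1.0]]
force: [0.5, 0.4, -0.7]
gripper_width: 1.004
```

```bash
python3 - <<'E'
from h import *
o=arm.get_obs();im=eyes.capture('wrist')
print(o['clock'],o['ee_pos'].round(4) if hasattr(o['ee_pos'],'round') else o['ee_pos'])
np.savez('wr.npz',im=im,p=o['ee_pos'],R=o['ee_rot'])
cv2.imwrite('pics/c_wrist.png',cv2.resize(im[:,:,::-1],(800,600),interpolation=cv2.INTER_CUBIC))
im=eyes.capture('side');cv2.imwrite('pics/c_side.png',cv2.resize(im[100:300,120:360,::-1],None,fx=3,fy=3,interpolation=cv2.INTER_CUBIC))
E
```

```text
2.05 [ 0.516  -0.0828  0.2536]
```

View pics/c_wrist.png

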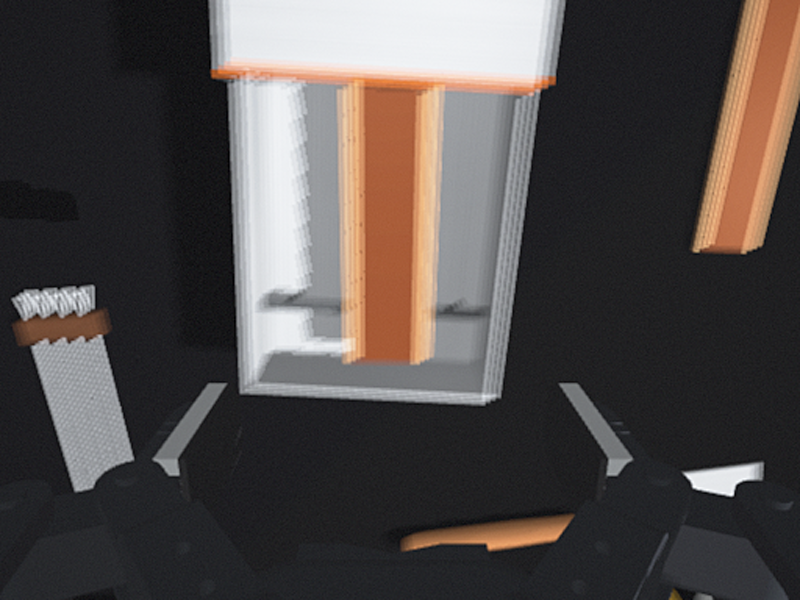

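View pics/c_side.png

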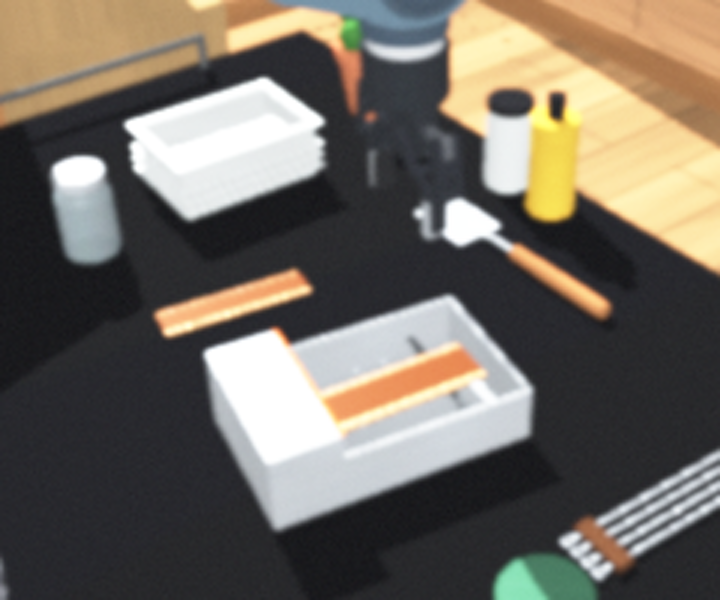

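The wrist image is blurred by the motion. It shows the plank at columns 345–440 and the hood strip at row ~78. The arm has settled now, so I retake it.

```bash
python3 - <<'E'
from h import *
o=arm.get_obs();im=eyes.capture('wrist')
print(o['clock'],o['ee_pos'].round(4),o['dq'])
np.savez('wr.npz',im=im,p=o['ee_pos'],R=o['ee_rot'])
cv2.imwrite('pics/d_wrist.png',cv2.resize(im[30:280,120:380,::-1],None,fx=2.4,fy=2.4,interpolation=cv2.INTER_CUBIC)[:600])
E
```

```text
2.15 [ 0.5168 -0.0854  0.2536] [ 0.07068192 -0.04296891  0.05579967  0.03361113  0.03368957  0.04500744]
```

View pics/d_wrist.png

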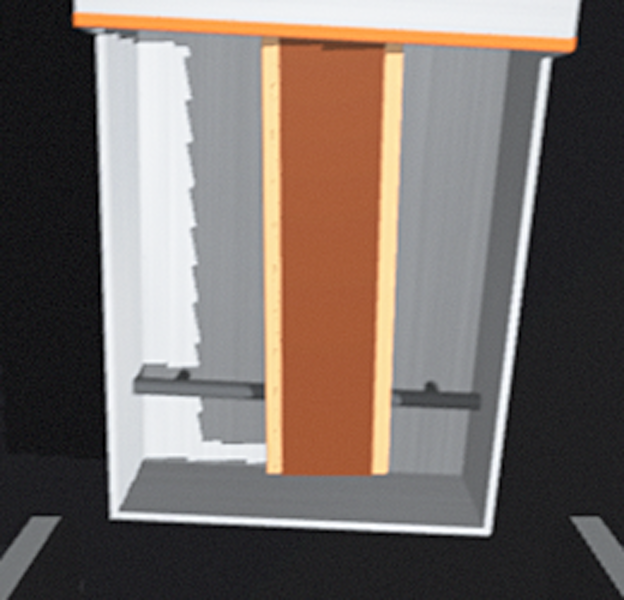

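```bash
cat >> h.py <<'E'
def wc(p,R):
    c=eyes.calibration('wrist');T=np.eye(4);T[:3,:3]=R;T[:3,3]=p
    return {'K':c['K'],'camera_from_world':np.linalg.inv(T@c['hand_eye'])}
E
python3 - <<'E'
from h import *
d=np.load('wr.npz');c=wc(d['p'],d['R'])
P={'pOL':((388,474),.0345),'pOR':((266,473),.0345),'pHL':((403,52),.0345),'pHR':((262,45),.0345),'strL':((576,46),.085),'strR':((75,20),.085),'rimL':((490,533),.06),'rimR':((110,518),.06)}
Q={k:w(((p[0]+.5)/2.4-.5+120,(p[1]+.5)/2.4-.5+30),z,c) for k,(p,z) in P.items()}
for k,v in Q.items(): print(k,v.round(4))
a=lambda p,q:np.degrees(np.arctan2(*(Q[q]-Q[p])[1::-1]))
print(a('pHL','pOL'),a('pHR','pOR'),a('strR','strL')-90,a('rimR','rimL')-90)
m=lambda x,y:(Q[x]+Q[y])/2
for x in 'pO','pH','str','rim': print(x,m(x+'L',x+'R').round(4),np.linalg.norm(Q[x+'L']-Q[x+'R']))
print(arm.get_obs()['ee_pos'],arm.get_obs()['dq'])
E
```

```text
pOL [ 0.5969 -0.0644  0.0345]
pOR [ 0.5878 -0.1201  0.0345]
pHL [ 0.4178 -0.0357  0.0345]
pHR [ 0.4068 -0.0904  0.0345]
strL [0.4285 0.0162 0.085 ]
strR [ 0.395  -0.1482  0.085 ]
rimL [ 0.6199 -0.0246  0.06  ]
rimR [ 0.5875 -0.1874  0.06  ]
-9.116670549766793 -9.319899326253656 -11.526423337072885 -11.251101854707755
pO [ 0.5923 -0.0923  0.0345] 0.05638191469585453
pH [ 0.4123 -0.063   0.0345] 0.05577613954069749
str [ 0.4117 -0.066   0.085 ] 0.1678176245021048
rim [ 0.6037 -0.106   0.06  ] 0.16598771988318345
[ 0.51596649 -0.08315171  0.25333442] [ 0.05286861 -0.03112067  0.04048362  0.01047376  0.00914868  0.01273296]
```

>>> {"api": "carry_out", "payload": {"moves": [1, -1, 1, -25, 0, 0, -0.01, 1, -1, 1, -50, 0, 0, -0.01, 1, -1, 1, -75, 0, 0, -0.01, 1, -1, 1, -100, 0, 0, -0.01, 1, -1, 1, -120, 0, 0, -0.01, 1, -1, 1, -130, 0, 0, -0.01, 1, -1, 1, -130, 0, 0, -0.01, 1, -1, 1, -130, 0, 0, -0.01]}}

```text
clock: 3.0
ee_pos: [0.5149, -0.0796, 0.1242]
ee_rot: [[-0.988, 0.156, 0.001], [0.156, 0.988, -0.0], [-0.001, -0.0, -1.0]]
force: [0.6, 0.0, 0.8]
gripper_width: 1.002
```

```bash
python3 - <<'E'
from h import *
o=arm.get_obs();im=eyes.capture('wrist')
print(o['clock'],o['ee_pos'].round(4),o['ee_rot'][:,0].round(4),o['force'])
np.savez('wr2.npz',im=im,p=o['ee_pos'],R=o['ee_rot'])
c=wc(o['ee_pos'],o['ee_rot']);T=c['camera_from_world']
def pr(p):
    q=T[:3,:3]@np.array(p)+T[:3,3];q=c['K']@q;return q[:2]/q[2]
# predicted plank edges
cen=np.array([.4744,-.0738,.0345]);th=np.radians(-9);u=np.array([np.cos(th),np.sin(th),0]);v=np.array([-u[1],u[0],0])
v2=im[:,:,::-1].copy()
for s in (-.028,.028):
    a=pr(cen+.04*u+s*v);b=pr(cen+.12*u+s*v);cc=pr(cen-.05*u+s*v);print(a,b)
    cv2.line(v2,tuple(int(x) for x in cc),tuple(int(x) for x in b),(0,255,0),1)
    cv2.circle(v2,tuple(int(x) for x in a),3,(255,0,0),1)
cv2.imwrite('pics/e_wrist.png',cv2.resize(v2,(800,600),interpolation=cv2.INTER_CUBIC))
E
```

```text
3.0 [ 0.5149 -0.0796  0.1242] [-0.9878  0.1555 -0.0013] [0.6005872  0.01123673 0.76095178]
[208.91733283 200.579865  ] [212.92980957 302.6175255 ]
[292.57957185 200.58756641] [288.60676962 302.62443617]
```

View pics/e_wrist.png

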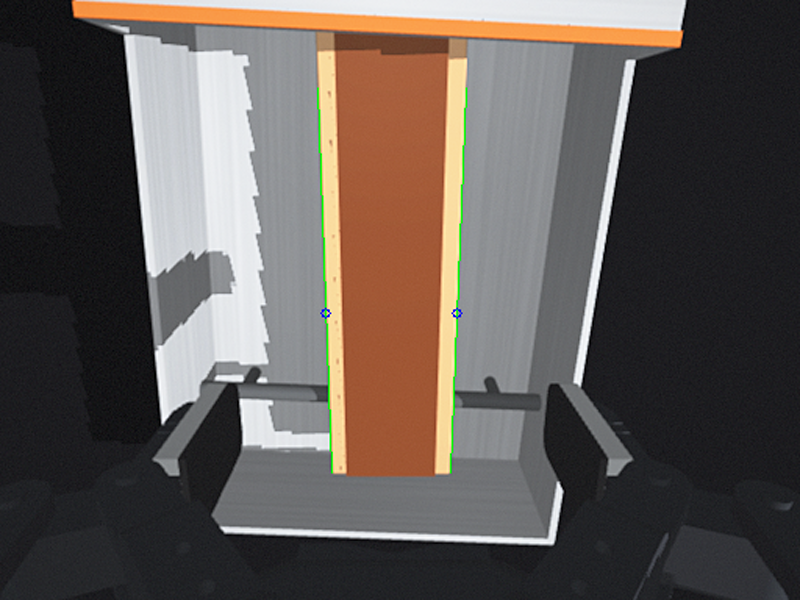

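The model lines lie on the pale edges (columns 325 and 457 at the grip row), and the jaws are centred on the plank. I descend.

>>> {"api": "carry_out", "payload": {"moves": [1, 0, 0, -22, 0, 0, 0, 1, 0, 0, -44, 0, 0, 0, 1, 0, 0, -62, 0, 0, 0, 1, 0, 0, -76, 0, 0, 0, 1, 0, 0, -85, 0, 0, 0, 1, 0, 0, -89, 0, 0, 0, 1, 0, 0, -89, 0, 0, 0, 1, 0, 0, -89, 0, 0, 0]}}

```text
clock: 3.85
ee_pos: [0.5151, -0.0801, 0.0351]
ee_rot: [[-0.988, 0.156, 0.001], [0.156, 0.988, -0.001], [-0.001, -0.0, -1.0]]
force: [-0.2, 0.4, -0.4]
gripper_width: 0.998
```

>>> {"api": "carry_out", "payload": {"moves": [-1, 0, 0, 0, 0, 0, 0, -1, 0, 0, 0, 0, 0, 0, -1, 0, 0, 0, 0, 0, 0, -1, 0, 0, 0, 0, 0, 0, -1, 0, 0, 0, 0, 0, 0, -1, 0, 0, 0, 0, 0, 0, -1, 0, 0, 0, 0, 0, 0, -1, 0, 0, 0, 0, 0, 0]}}

```text
clock: 4.65
ee_pos: [0.5152, -0.0801, 0.0352]
ee_rot: [[-0.988, 0.156, 0.001], [0.156, 0.988, -0.001], [-0.001, -0.0, -1.0]]
force: [-1.1, -0.3, 5.2]
gripper_width: 0.634
```

```bash
python3 - <<'E'
from h import *
o=arm.get_obs();im=eyes.capture('wrist')
print(o['clock'],o['ee_pos'].round(4),o['force'],o['gripper_width']*85)
cv2.imwrite('pics/f_wrist.png',cv2.resize(im[:,:,::-1],(800,600),interpolation=cv2.INTER_CUBIC))
im=eyes.capture('side');cv2.imwrite('pics/f_side.png',cv2.resize(im[100:300,120:360,::-1],None,fx=3,fy=3,interpolation=cv2.INTER_CUBIC))
E
```

```text
4.65 [ 0.5152 -0.0801  0.0352] [-1.06983433 -0.32372306  5.24228732] 53.85375635871506
```

View pics/f_wrist.png

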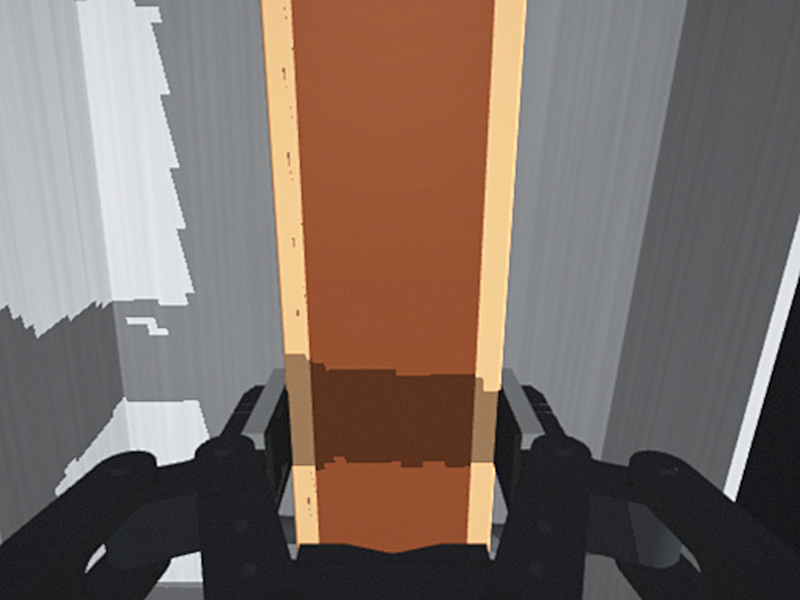

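View pics/f_side.png

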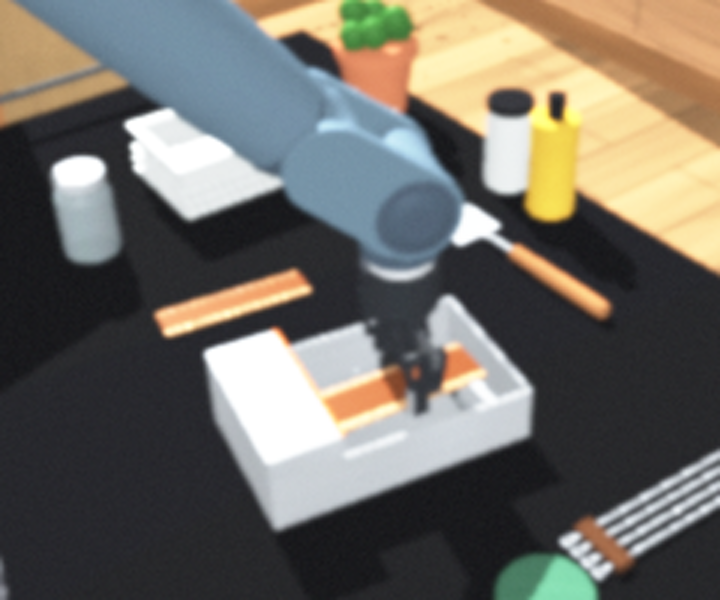

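Gripped on the pale edges only, at 54 mm opening with the pads beside the strips. Now I lift the open end first, pivoting about the end under the hood.

>>> {"api": "carry_out", "payload": {"moves": [-1, 0, 0, 8, -0.0068, -0.0431, 0, -1, -1, 0, 16, -0.0136, -0.0862, 0, -1, -2, 0, 24, -0.0204, -0.1293, 0, -1, -3, 0, 32, -0.0272, -0.1724, 0, -1, -3, 0, 32, -0.0272, -0.1724, 0]}}

```text
clock: 5.25
ee_pos: [0.5109, -0.0797, 0.0666]
ee_rot: [[-0.973, 0.156, 0.172], [0.154, 0.988, -0.027], [-0.174, -0.0, -0.985]]
force: [0.9, 0.2, -0.4]
gripper_width: 0.635
```

```bash
python3 - <<'E'
from h import *
o=arm.get_obs()
print(o['clock'],o['ee_pos'].round(4),o['force'],o['moment'],o['gripper_width']*85)
im=eyes.capture('side');cv2.imwrite('pics/g_side.png',cv2.resize(im[100:300,120:360,::-1],None,fx=3,fy=3,interpolation=cv2.INTER_CUBIC))
E
```

```text
5.25 [ 0.5109 -0.0797  0.0666] [ 0.91500723  0.18426712 -0.35187943] [-0.03009169  0.12801611  0.00254037] 53.989642033467234
```

View pics/g_side.png

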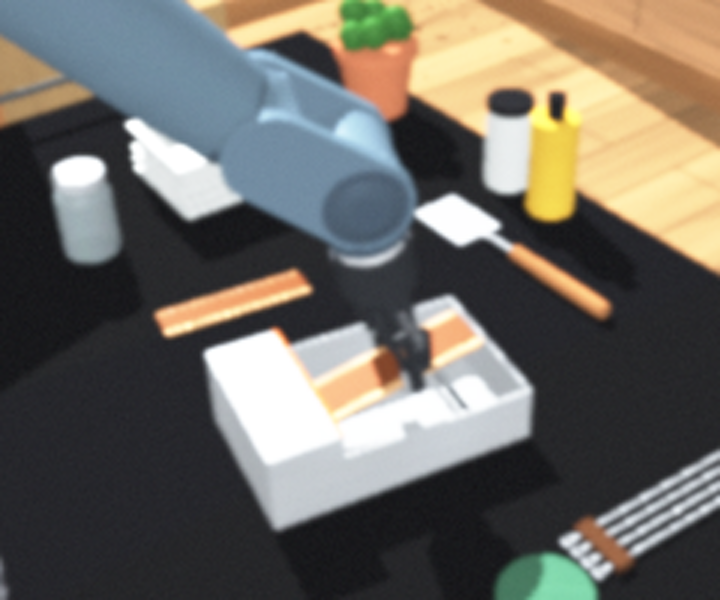

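>>> {"api": "carry_out", "payload": {"moves": [-1, -2, 0, 8, -0.0068, -0.0431, 0, -1, -3, 0, 15, -0.0136, -0.0862, 0, -1, -5, 1, 23, -0.0204, -0.1293, 0, -1, -8, 1, 31, -0.0272, -0.1724, 0, -1, -8, 1, 31, -0.0272, -0.1724, 0, -1, -8, 1, 31, -0.0272, -0.1724, 0]}}

```text
clock: 5.9
ee_pos: [0.5035, -0.0789, 0.097]
ee_rot: [[-0.929, 0.156, 0.337], [0.147, 0.988, -0.053], [-0.341, 0.0, -0.94]]
force: [1.0, -0.4, -1.3]
gripper_width: 0.636
```

```bash
python3 - <<'E'
from h import *
o=arm.get_obs()
print(o['clock'],o['ee_pos'].round(4),o['force'],o['moment'],o['gripper_width']*85)
# predicted plank in side view: assume rigid in tool: plank x=-tool x, centre offset
c=eyes.calibration('side');T=c['camera_from_world'];R=o['ee_rot'];p=o['ee_pos']
def pr(q):
    q=T[:3,:3]@q+T[:3,3];q=c['K']@q;return q[:2]/q[2]
im=eyes.capture('side')[100:300,120:360,::-1].copy();im=cv2.resize(im,None,fx=3,fy=3,interpolation=cv2.INTER_CUBIC)
for x in (-.12,.12):
  for s in (-.028,.028):
    q=p+R@np.array([-(x-.0413),s,.0036]);print(x,s,q.round(4))
    a=(pr(q)-[120,100])*3+1;cv2.circle(im,tuple(int(t) for t in a),5,(0,255,0),1)
cv2.imwrite('pics/h_side.png',im)
E
```

```text
5.9 [ 0.5035 -0.0789  0.097 ] [ 1.01566436 -0.41860545 -1.31158477] [ 0.07738128  0.23428315 -0.04403521] 54.0695345384631
-0.12 -0.028 [ 0.3506 -0.083   0.0387]
-0.12 0.028 [ 0.3593 -0.0277  0.0387]
0.12 -0.028 [ 0.5734 -0.1183  0.1204]
0.12 0.028 [ 0.5822 -0.063   0.1204]
```

View pics/h_side.png

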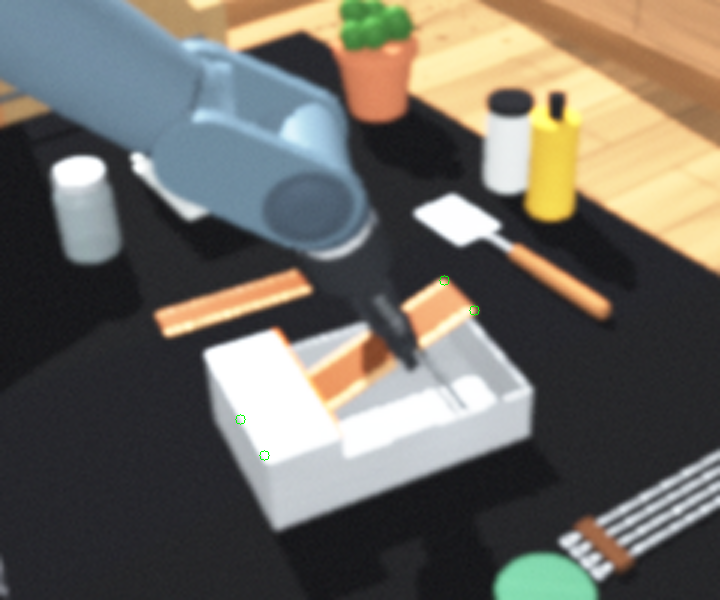

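The plank follows the hand: the predicted open-end corners fall on the picture at (444,280) and (474,310). It stays clear of the hood strip. Next I draw it out along its own slant.

>>> {"api": "carry_out", "payload": {"moves": [-1, 7, -1, 2.5, 0, 0, 0, -1, 18, -3, 6.5, 0, 0, 0, -1, 30, -5, 11, 0, 0, 0, -1, 43, -7, 16, 0, 0, 0, -1, 57, -9, 21, 0, 0, 0, -1, 70, -11, 26, 0, 0, 0, -1, 80, -13, 29, 0, 0, 0, -1, 84, -13, 31, 0, 0, 0]}}

```text
clock: 6.75
ee_pos: [0.5891, -0.0923, 0.1289]
ee_rot: [[-0.928, 0.156, 0.339], [0.147, 0.988, -0.054], [-0.343, -0.0, -0.939]]
force: [0.3, 0.8, -0.4]
gripper_width: 0.637
```

```bash
cat > chk.py <<'E'
import sys
from h import *
eyes.capture('side')
o=arm.get_obs()
print(o['clock'],o['ee_pos'].round(4),o['force'],o['moment'],o['gripper_width']*85)
R=o['ee_rot'];p=o['ee_pos'];print(R.round(3))
ims={}
for cam in ('side','top'):
    c=eyes.calibration(cam);T=c['camera_from_world'];y0,x0,h,w_=(80,100,200,260) if cam=='side' else (140,190,160,200)
    im=eyes.capture(cam)[y0:y0+h,x0:x0+w_,::-1].copy();im=cv2.resize(im,None,fx=3,fy=3,interpolation=cv2.INTER_CUBIC)
    for x in (-.12,.12):
      for s in (-.028,.028):
        q=p+R@np.array([-(x-.0413),s,.0036])
        if cam=='side':print(x,s,q.round(4), 'caddy xy',(np.array([[.980,-.198],[.198,.980]])@(q[:2]-[.4725,-.080])).round(4))
        k=c['K']@(T[:3,:3]@q+T[:3,3]);a=(k[:2]/k[2]-[x0,y0])*3+1
        cv2.circle(im,tuple(int(t) for t in a),5,(0,255,0),1)
    cv2.imwrite(f'pics/{sys.argv[1]}_{cam}.png',im)
E
python3 chk.py i
```

```text
6.8 [ 0.589  -0.0922  0.129 ] [0.20620783 0.61090287 0.7226339 ] [0.08214921 0.14872169 0.03719306] 54.298963115093606
[[-0.928  0.156  0.339]
 [ 0.147  0.988 -0.054]
 [-0.343 -0.    -0.939]]
-0.12 -0.028 [ 0.4362 -0.0964  0.0703] caddy xy [-0.0323 -0.0233]
-0.12 0.028 [ 0.445  -0.0411  0.0703] caddy xy [-0.0347  0.0327]
0.12 -0.028 [ 0.6589 -0.1316  0.1527] caddy xy [ 0.1929 -0.0136]
0.12 0.028 [ 0.6676 -0.0763  0.1527] caddy xy [0.1905 0.0423]
```

View pics/i_side.png

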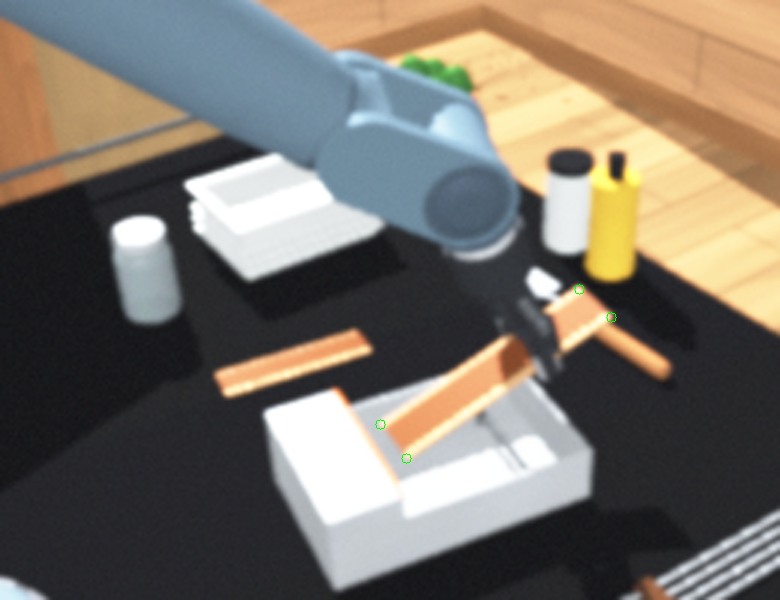

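View pics/i_top.png

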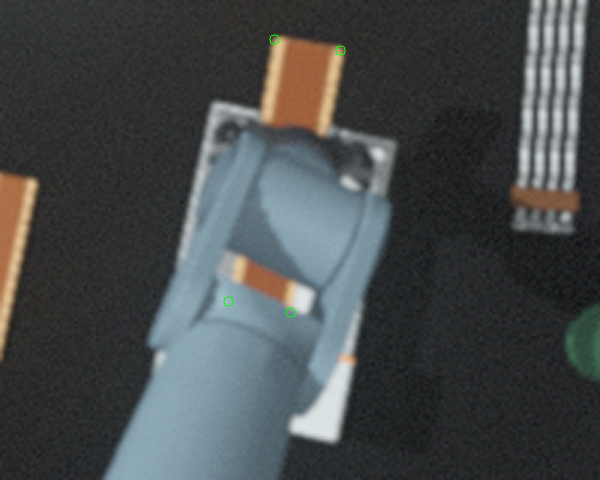

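The inner end is now about 28 mm clear of the hood edge in x, and the wrist force is about 1 N. I raise it straight up, still slanted.

>>> {"api": "carry_out", "payload": {"moves": [-1, 0, 0, 6, 0, 0, 0, -1, 0, 0, 18, 0, 0, 0, -1, 0, 0, 32, 0, 0, 0, -1, 0, 0, 48, 0, 0, 0, -1, 0, 0, 64, 0, 0, 0, -1, 0, 0, 77, 0, 0, 0, -1, 0, 0, 84, 0, 0, 0, -1, 0, 0, 84, 0, 0, 0]}}

```text
clock: 7.7
ee_pos: [0.5881, -0.0921, 0.2141]
ee_rot: [[-0.927, 0.156, 0.34], [0.146, 0.988, -0.054], [-0.345, -0.001, -0.939]]
force: [-0.3, -0.0, -0.9]
gripper_width: 0.639
```

>>> {"api": "carry_out", "payload": {"moves": [-1, -5, 1, -1, 0.004, 0.025, 0, -1, -15, 2.5, -3, 0.012, 0.075, 0, -1, -27, 4.5, -5, 0.02, 0.13, 0, -1, -40, 6.5, -8, 0.03, 0.19, 0, -1, -53, 8.5, -10, 0.04, 0.25, 0, -1, -64, 10.5, -12, 0.048, 0.3, 0, -1, -71, 11.5, -14, 0.053, 0.335, 0, -1, -74, 12, -14, 0.0544, 0.345, 0]}}

```text
clock: 8.5
ee_pos: [0.5125, -0.0795, 0.1969]
ee_rot: [[-0.988, 0.156, -0.004], [0.156, 0.988, 0.001], [0.004, 0.0, -1.0]]
force: [0.6, 0.2, 0.1]
gripper_width: 0.639
```

>>> {"api": "carry_out", "payload": {"moves": [-1, 0, 0, 0, 0, 0, 0, -1, 0, 0, 0, 0, 0, 0, -1, 0, 0, 0, 0, 0, 0, -1, 0, 0, 0, 0, 0, 0, -1, 0, 0, 0, 0, 0, 0]}}

```text
clock: 9.0
ee_pos: [0.5135, -0.0799, 0.1984]
ee_rot: [[-0.988, 0.156, 0.0], [0.156, 0.988, -0.0], [-0.0, -0.0, -1.0]]
force: [-0.2, 1.0, -0.4]
gripper_width: 0.63
```

```bash
python3 chk.py j; python3 -c "
from h import *
cv2.imwrite('pics/j_wrist.png',eyes.capture('wrist')[:,:,::-1]);print(arm.get_obs()['dq'])"
```

```text
9.05 [ 0.5135 -0.0799  0.1984] [-0.96149644 -0.01113196  0.42017938] [ 0.01213675 -0.05498065 -0.01768851] 53.964607233206905
[[-0.988  0.156 -0.   ]
 [ 0.156  0.988 -0.   ]
 [ 0.    -0.    -1.   ]]
-0.12 -0.028 [ 0.3498 -0.0823  0.1948] caddy xy [-0.1198 -0.0266]
-0.12 0.028 [ 0.3585 -0.027   0.1948] caddy xy [-0.1222  0.0294]
0.12 -0.028 [ 0.5869 -0.1198  0.1948] caddy xy [ 0.12   -0.0164]
0.12 0.028 [ 0.5956 -0.0645  0.1948] caddy xy [0.1176 0.0396]
[ 9.65666417e-05 -3.02656574e-03  2.13906523e-03 -1.56943685e-03
  1.84911146e-03 -6.90247720e-04]
```

View pics/j_side.png

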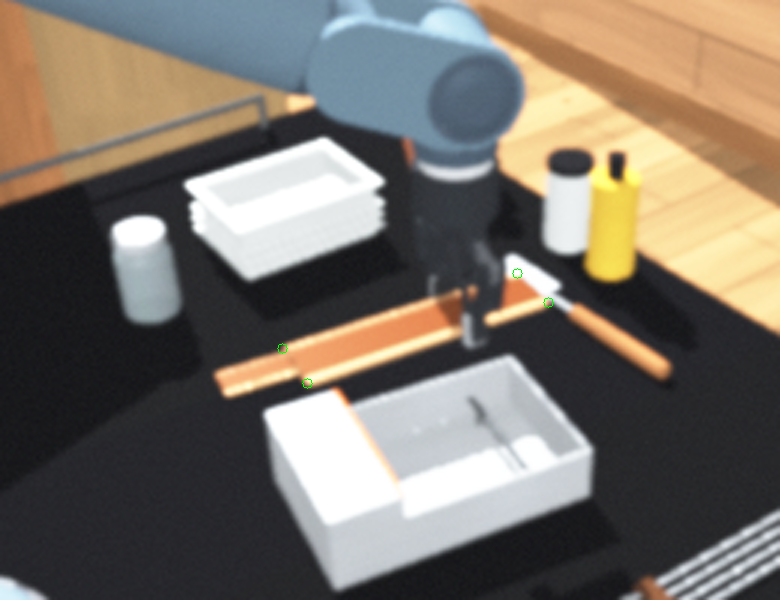

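View pics/j_wrist.png

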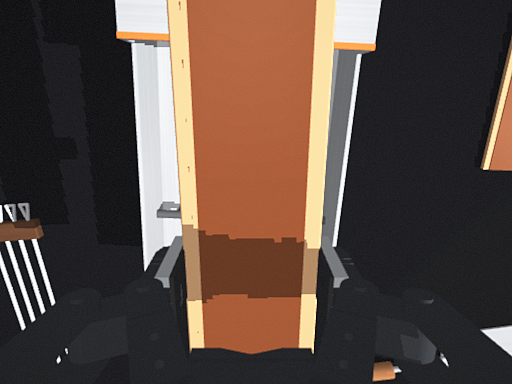

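View pics/j_top.png

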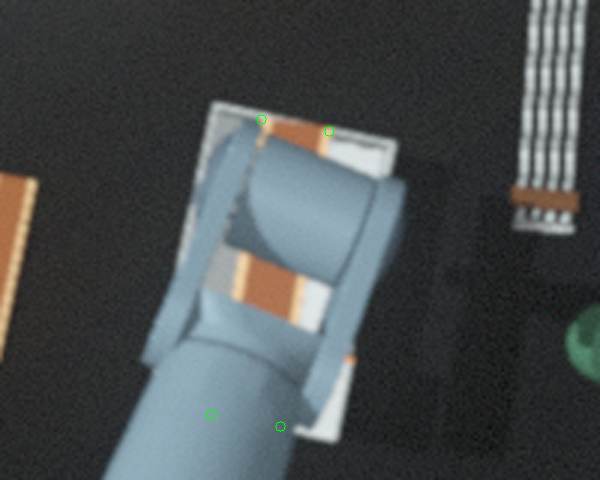

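The plank is level, still held by its pale edges, with its predicted corners matching the side view. The other objects have not moved. I hand it in.

```bash
python3 -c "
from workcell import *
print(close_job());o=arm.get_obs();print(o['clock'],o['ee_pos'],o['gripper_width'],o['force'])"
```

```text
the job is handed in; nothing more can be done
None
the job is handed in; nothing more can be done
```

The cedar plank is out of the caddy and held level in the gripper above it. I handed the job in at about 9 s of the 32 s allowed. No verdict was reported.

**What I did:** I took the larger plank, the one in the caddy, and left the smaller loose one on the shelf. I gripped it across its width on the bare edges, 41 mm toward the open end from its centre. I lifted the open end to about 20°, drew the plank out along that slant, raised it straight up, then levelled it over the caddy.

**Last checks:**
- **Height:** the underside of the plank is at about 0.19 m, roughly 10 cm above the top of the hood.
- **Position:** seen from above, the whole plank lies within the caddy.
- **Grip:** the opening is steady at 54 mm, a little under the plank's nominal 56 mm. The wrist picture shows the pads only beside the pale strips.
- **Forces:** the readings I took while moving the plank out were about 2 N or less, and about 5 N just after the jaws closed. They showed no sign of jamming on the hood.
- **Surroundings:** the objects visible in the side and top views had not moved. The arm hid part of the top view, and the far end of the plank could be checked only in the side view, where it matched the prediction. I took no picture after handing in, and no check failed.

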